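# Make up the barista's and the guests' trays

### The job

Make up the two trays for the morning from the things on the worktop. On the long tray the tamper goes in the middle well, the leveller in the large end well and the shot glass in the small end well; on the short tray the sugar pot goes in the large well and the cocoa shaker in the small well. Everything must stand upright, right down in its well, and the dosing cup, timer and milk pitcher stay where they are.

Things in the scene. Friction and masses are not known exactly. Their poses are not given: they have to be found in the camera images.
- long_tray: Long wooden tray, fixed: 110 (x) x 280 (y) x 12 mm, three round wells in a row along its y axis, 5 mm deep, dark floors 7 mm above its underside: large end well 72 mm wide at y = +90 mm, large middle well 72 mm at y = 0, small end well 52 mm at y = -90 mm, all at x = 0. Wells are 10 to 14 mm wider than the feet they take. Origin: centre of its underside, z up.
- short_tray: Short wooden tray, fixed: 110 (x) x 210 (y) x 12 mm, two round wells in a row along its y axis, 5 mm deep, dark floors 7 mm above its underside: large well 78 mm wide at y = +50 mm, small well 52 mm wide at y = -50 mm, both at x = 0. Wells are 12 mm wider than the feet they take. Origin: centre of its underside, z up.
- leveller_mid (a point): Coffee leveller: a low plain steel disc with a closed flat top, 60 mm across and 34 mm high, 0.31 kg. Point: on its axis, half-way up (17 mm above its underside). z is up. Grip it across the rim, the fingertips at least 7 mm above its underside so that they stay clear of the tray's top.
- tamper_mid (a point): Tamper: steel foot 58 mm across and 18 mm high under a turned brown wooden handle, 91 mm high in all, 0.42 kg. The handle, about 40 mm thick, reaches from 28 mm above the underside to the top. Point: on its axis, half-way up (45.5 mm above its underside). z is up.
- shot_glass_mid (a point): Shot glass, clear with a thin fill line, open at the top: 49 mm across at the rim, 41 mm at the foot, 61 mm high, 0.11 kg. Point: on its axis, half-way up (30.5 mm above its underside). z is up.
- sugar_pot_mid (a point): Round bright-metal sugar pot with a closed lid (lid fixed) and a small knob on top: body 66 mm across up to 36 mm high, lid up to 46 mm, knob 15 mm thick from 46 to 67 mm, 0.21 kg. Point: on its axis, half-way up (33.5 mm above its underside). z is up. The knob can be pinched with the fingertips from above.
- cocoa_shaker_mid (a point): Cocoa shaker: a slim upright jar with a black cap, 40 mm across and 105 mm high, 0.11 kg. Point: on its axis, half-way up (52.5 mm above its underside). z is up.
- dosing_cup: Bystander, stands among the stock: open steel dosing cup, 59 mm across, 52 mm high. Origin at the centre of its underside. Leave it where it is.
- timer: Bystander behind the stock: white kitchen timer with three buttons, 58 x 62 x 21 mm. Origin at the centre of its underside. Leave it where it is.
- pitcher_small: Bystander behind the stock: small steel milk pitcher with a handle, 99 x 68 x 86 mm. Origin at the centre of its underside. Leave it where it is.
Things that resemble listed ones, but are neither listed nor needed, are in the scene too. Leave any blue look-alike of the part that bears cocoa_shaker_mid alone.

How it is judged:
By the outcome, as a careful person would: the job done as asked, in the order asked, and still so for the second after the job is handed in, with the robot touching nothing.
It also fails if it takes over 139 s, if anything falls off the work surface, if the arm or the gripper's body presses on something with over 40 N, if the wrist force passes 120 N, or if a joint passes its speed limit or range.

### The arm

A 6-joint arm with a two-finger parallel gripper is mounted at the origin on a cart in front of the work surface, level with it; the furniture and walls round the work are solid. World frame = base frame: x ahead of the robot, y to its left, z up, the work surface at z = 0. Lengths are in m, angles in rad, forces in N, time in s.
With the tool pointing down it reaches from about 0.375 to 0.9 m from the base axis. Payload 3.1 kg.
Tool frame: the origin (TCP) lies midway between the tips of the shut fingers; the grasp point (between the pads) lies 19 mm behind it; x points along the fingers, z is the direction in which the jaws open and shut, and the axes are right-handed (so a half turn about x gives the same grasp; the last joint's range is limited). The gripper opens to 85 mm and grips with 20 to 120 N. Pads are 22 mm wide; open, the fingers measure 114 mm over their backs; the gripper's body (76 mm by 85 mm) begins 54 mm behind the grasp point. The pads swing forward as they close: fully open they stand 13 mm farther back than shut.
Start: joints at [0.988, 0.527, 1.433, -0, 1.181, -0.178], TCP at [0.246, 0.574, 0.205] pointing down, gripper open.
Joint ranges: [-3.08, 3.08], [-0.75, 2.2], [0.22, 2.44], [-1.43, 4.57], [0, 2.65], [-2.85, 2.85]. Speed limits (rad/s): [2.79, 2.79, 3.14, 3.14, 3.14, 3.14].

### API

Orientations are given as a unit quaternion [x, y, z, w].
In Python, from station import status, snapshot, camera_params, ticket gives the robot as it stands.
- The arm moves only by the tool arm_command, never from a script. Its argument "series" is a list that holds one entry, the list of rows, each a list of 4 numbers: the shift along the tool's x, y, z in mm, then the turn about the tool's x in rad. A call has 1 to 10 rows; each row shifts and turns the commanded pose from where the row before left it, along the tool's axes as they then stand; what a row does not reach is not made up. A row lasts 1/10 s, in which the tool goes at most 50 mm and 8.59 degrees, less where a joint would pass 70% of its speed; a pose out of reach is approached as far as the arm can. A call is refused whole if a number of a shift passes 50 or a number of a turn 0.15, either way. A call with a gripper value outside its range is refused whole. "jaw" is the opening in per cent of the stroke, from 0 (shut) to 100 (fully open), set as the call begins (left out, the last holds). The fingers move at their own pace and stop on an object; "force" is the grip in N (left out, the last holds). Time passes only in rows, so rows that do not move let the fingers close. It gives the time, the measured TCP pose, the force and the opening at its end, in the units of the state.
- status.sense(): the state, without advancing time (a new reading comes with each control period).
- snapshot(name): name is "scene" or "top" or "wrist"; returns the picture (384x512x3 uint8, red, green, blue); there is no depth.
- camera_params(name): a dict with "fovy" (degrees; the focal length in pixels is half the picture's height over the tangent of half this angle, whatever the lens; pixels are square), "cx", "cy" (the principal point, pixels), "extrinsics" (4x4, takes a point from camera to world coordinates); the wrist camera has in their place "mount" (4x4, takes a point from camera to tool coordinates, whose origin is the TCP and whose axes are the tool frame's). Camera axes: x right, y down, z forward; pixel columns grow to the right and rows downward; lengths in m; the calibration is good to about 2 mm. A picture is of the moment at which its call begins: read the wrist's pose just before it. camera_params takes no time and is no camera call.
- ticket.sign_off(): hands the job in, once; it reports no verdict.
The state is a dict: "t": time; "q": joint angles; "qd": joint speeds; "tau": joint torques, N m; "tcp_pos": TCP position; "tool_rot": TCP orientation; "force": force on the tool from outside, world axes, zero at the start; "ft_torque": the same for the moment, N m; "finger_gap": opening from 0.0 (shut) to 1.0 (fully open).
Only numpy, scipy, OpenCV 4.12 (cv2) and the standard library are available. Lean on these libraries where they do the work, as an engineer would, in place of code of your own. Each camera call takes 0.05 s, during which the arm holds its last target. There are 200 camera calls.

## Working session

There is one attempt and no reset: what is moved stays moved. The work goes in short steps, Python scripts to look and compute and a tool call to move; the robot and the scene stay as the last step left them, time stands still between calls to the robot, and variables do not carry over. Pictures are saved under pics/ and viewed, about 12 in all and at most 16, crops included, and the job is handed in when it is done.

Besides the shell and the picture viewer there is one more tool, called after "Emit:" by a JSON object that holds its "op" and its "data". arm_command: Moves the arm, as the interface text tells. Its arguments: {"type":"object","properties":{"series":{"type":"array"},"jaw":{"type":"number"},"force":{"type":"number"}},"required":["series"]}

```bash
mkdir -p pics; ls
python3 - <<'E'
from station import status, snapshot, camera_params
import cv2
print(status.sense())
for n in ("scene","top","wrist"):
    p=camera_params(n); print(n,p)
    im=snapshot(n); cv2.imwrite(f"pics/{n}0.png",cv2.cvtColor(im,cv2.COLOR_RGB2BGR))
E
```

```text
pics
{'t': 0.0, 'q': array([ 9.87476081e-01,  5.28511422e-01,  1.43391778e+00,  1.54355497e-05,
        1.18142294e+00, -1.78505008e-01]), 'qd': array([ 8.95875023e-04, -1.12902694e-03,  1.36049507e-05, -8.58920890e-05,
       -7.02536441e-05,  1.09008264e-04]), 'tau': array([-1.32936616e-04, -4.42356098e+01, -1.78024936e+01, -2.36850838e-04,
        8.43362999e-03, -1.71928127e-05]), 'tcp_pos': array([0.24568379, 0.573825  , 0.20350098]), 'tool_rot': array([-0.38958628,  0.59104404,  0.38896679,  0.58957129]), 'force': array([-0.32943493, -0.29688207,  0.64124105]), 'ft_torque': array([ 0.01652486, -0.00967093, -0.04260714]), 'finger_gap': 1.0052989586645593}
scene {'fovy': 53.1834726773675, 'cx': 256.5935509763646, 'cy': 189.98211413985968, 'extrinsics': array([[ 0.56111611, -0.61752288,  0.55119343,  0.01423827],
       [-0.8276275 , -0.40772222,  0.38573995, -0.44016193],
       [-0.01346943, -0.67262774, -0.73985843,  0.87415694],
       [ 0.        ,  0.        ,  0.        ,  1.        ]])}
top {'fovy': 50.26974660408156, 'cx': 248.99527885949914, 'cy': 190.75910578496612, 'extrinsics': array([[-0.02679394, -0.98207774,  0.18656203,  0.41999512],
       [-0.99963444,  0.02699823, -0.00144606, -0.01126102],
       [-0.0036167 , -0.18653257, -0.98244212,  1.09020885],
       [ 0.        ,  0.        ,  0.        ,  1.        ]])}
wrist {'fovy': 70.76752704160252, 'cx': 256.84450284198596, 'cy': 189.88445252834686, 'mount': array([[ 3.36918519e-04, -2.96413690e-01,  9.55059585e-01,
        -1.69961423e-01],
       [-4.23041145e-04, -9.55059596e-01, -2.96413544e-01,
         7.63553004e-02],
       [ 9.99999854e-01, -3.04162288e-04, -4.47172451e-04,
         9.67042687e-05],
       [ 0.00000000e+00,  0.00000000e+00,  0.00000000e+00,
         1.00000000e+00]])}
```

View pics/scene0.png

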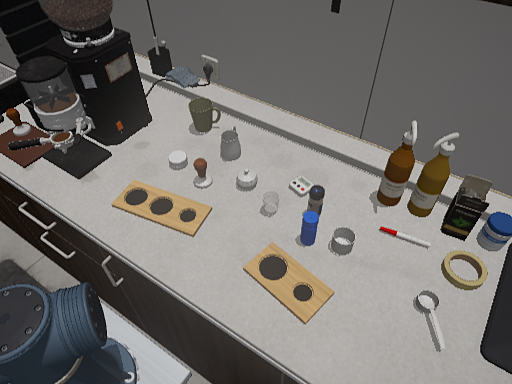

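View pics/top0.png

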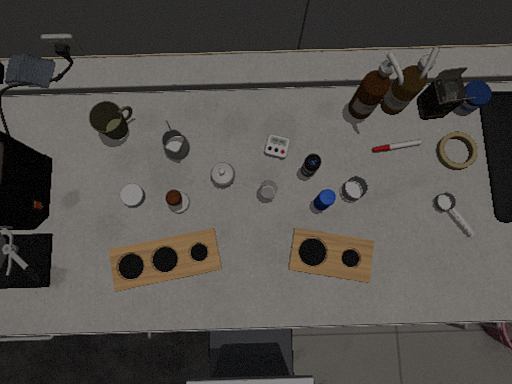

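The scene view matches the task. In the top view:
- Leveller: white disc at (132,195).
- Tamper: (176,200). A second tamper sits on the grinder mat at far left, at scene (14,118).
- Sugar pot: (222,175).
- Shot glass: (268,190).
- Cocoa shaker: dark jar at (311,165). The blue look-alike is at (324,200) and is to be left alone.
- Dosing cup: (354,188), another round steel thing that could be confused with the shot glass.
- Long tray wells: (131,265), (164,259), (199,252).
- Short tray wells: (313,252), (350,258).

I'll check these in one close crop.

```bash
cat > h.py <<'E'
import numpy as np, cv2
from station import status, snapshot, camera_params
from scipy.spatial.transform import Rotation as R
def cam(n):
    p=camera_params(n); f=192/np.tan(np.radians(p["fovy"]/2))
    if n=="wrist":
        s=status.sense(); T=np.eye(4); T[:3,:3]=R.from_quat(s["tool_rot"]).as_matrix(); T[:3,3]=s["tcp_pos"]; E=T@p["mount"]
    else: E=p["extrinsics"]
    return f,p["cx"],p["cy"],E
def ray(c,u,v,z):
    f,cx,cy,E=c; d=E[:3,:3]@np.array([(u-cx)/f,(v-cy)/f,1]); o=E[:3,3]
    return (o+d*(z-o[2])/d[2])
def proj(c,P):
    f,cx,cy,E=c; q=E[:3,:3].T@(np.array(P)-E[:3,3]); return np.array([f*q[0]/q[2]+cx,f*q[1]/q[2]+cy])
def shot(n,name):
    c=cam(n); im=cv2.cvtColor(snapshot(n),cv2.COLOR_RGB2BGR); cv2.imwrite(f"pics/{name}.png",im); return c,im
def crop(im,x0,y0,x1,y1,k,name):
    b=cv2.resize(im[y0:y1,x0:x1],None,fx=k,fy=k,interpolation=cv2.INTER_CUBIC)
    for x in range(-(-x0//10)*10,x1,10): cv2.line(b,((x-x0)*k,0),((x-x0)*k,8 if x%50 else 20),(0,0,255),1)
    for y in range(-(-y0//10)*10,y1,10): cv2.line(b,(0,(y-y0)*k),(8 if y%50 else 20,(y-y0)*k),(0,0,255),1)
    cv2.imwrite(f"pics/{name}.png",b)
E
python3 - <<'E'
from h import *
im=cv2.imread("pics/top0.png"); c=cam("top")
crop(im,105,120,375,290,3-0 if 0 else 2,"x"); 
b=cv2.convertScaleAbs(im,alpha=1.7); crop(b,110,125,375,300,3,"top0c")
g=im.max(2); roi=np.zeros_like(g); roi[235:285,105:380]=1
m=((g<45)&(roi>0)).astype(np.uint8)
for k in cv2.findContours(m,cv2.RETR_EXTERNAL,cv2.CHAIN_APPROX_NONE)[0]:
    if cv2.contourArea(k)>100:
        e=cv2.fitEllipse(k); print(np.round(e[0],1),np.round(e[1],1),ray(c,*e[0],.007).round(4))
E
```

```text
[130.6 266.1] [23.1 24.6] [0.4345 0.3009 0.007 ]
[350.  257.8] [15.7 16.5] [ 0.4403 -0.2717  0.007 ]
[164.6 259. ] [23.1 24.1] [0.4502 0.2124 0.007 ]
[198.6 251.9] [15.7 16.4] [0.4662 0.1235 0.007 ]
[312.  251.7] [25.4 26.2] [ 0.4588 -0.1734  0.007 ]
```

View pics/top0c.png

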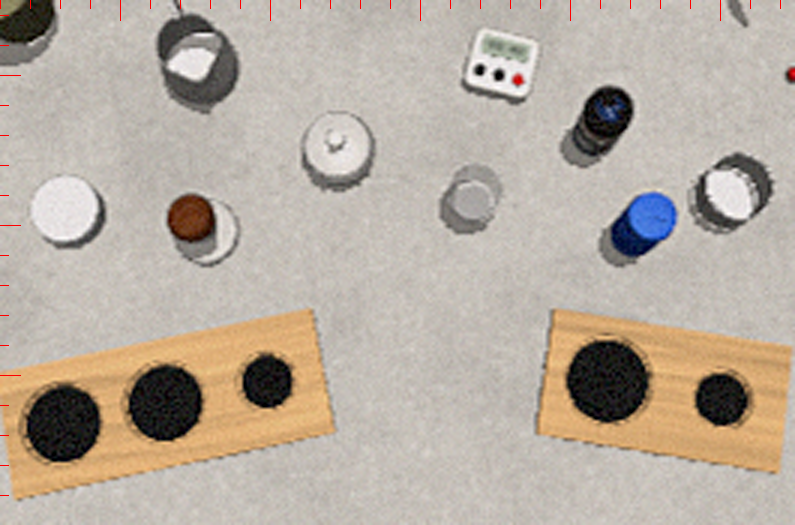

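The crop confirms the choices. Cap of the dark shaker is at (312,162), with the blue one at (327,197). The tamper's knob top is at (173,197), the leveller top at (132,195), the sugar knob at (222,171), and the glass at about (268,190).

Run:
```python
from h import *
c=cam("top"); s=cam("scene")
P={"tamper":(173.3,197.3,.091),"lev":(132,194.7,.034),"glassrim":(268.7,189,.061),"pot":(222.3,171.3,.067),"shaker":(312.5,162,.105),"blue":(327.3,197,.105),"cup":(354.5,187.7,.052)}
for k,(u,v,z) in P.items():
    p=ray(c,u,v,z); print(k,p.round(4),"scene px",proj(s,p).round(1))
T=R.from_quat(status.sense()["tool_rot"]).as_matrix(); print(T.round(3))
im=cv2.imread("pics/scene0.png"); crop(cv2.convertScaleAbs(im,alpha=1.5),110,115,370,320,3,"scene0c")
```

```text
tamper [0.5984 0.1753 0.091 ] scene px [199.  161.4]
lev [0.6185 0.2945 0.034 ] scene px [176.8 156.7]
glassrim [ 0.6186 -0.0634  0.061 ] scene px [270.2 197.1]
pot [0.667  0.0544 0.067 ] scene px [245.8 169.3]
shaker [ 0.6754 -0.1722  0.105 ] scene px [315.6 189.9]
blue [ 0.5863 -0.2034  0.105 ] scene px [309.8 216.5]
cup [ 0.6177 -0.2855  0.052 ] scene px [341.6 234.9]
[[-0.001 -0.919  0.394]
 [-0.001  0.394  0.919]
 [-1.     0.    -0.002]]
```

View pics/scene0c.png

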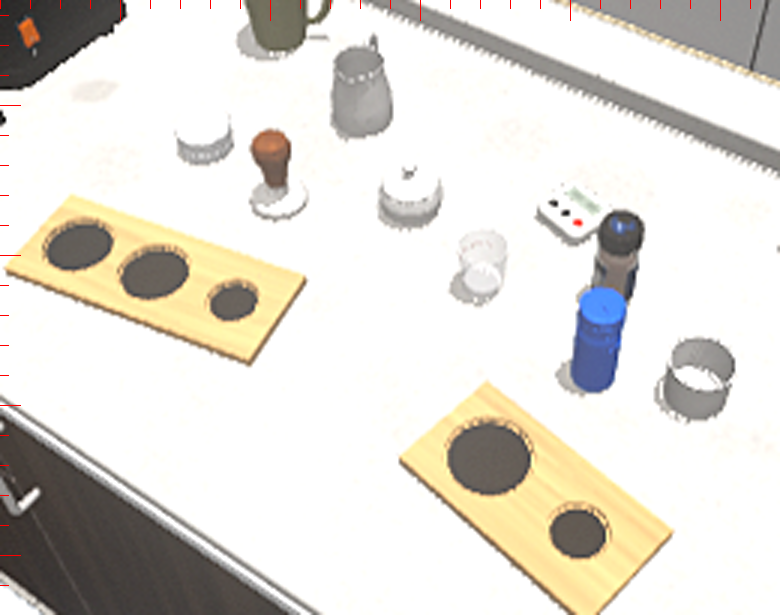

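Emit:
{"op": "arm_command", "data": {"series": [[[0,0,0,0.1458],[0,0,0,0.1458],[0,0,0,0.1458],[0,0,0,0.1458],[0,0,0,0.1458],[0,0,0,0.1458],[0,0,0,0.1458],[0,0,0,0.1458],[0,-20,15,0],[0,-35,30,0]]], "jaw": 100, "force": 40}}

```text
t: 1.15
tcp_pos: [0.2897, 0.5204, 0.2041]
tool_rot: [-0.001, 0.707, 0.002, 0.707]
force: [1.2, -0.6, 0.2]
finger_gap: 1.003
```

Emit:
{"op": "arm_command", "data": {"series": [[[0,-40,35,0],[0,-40,35,0],[0,-40,35,0],[0,-40,35,0],[0,-40,35,0],[0,-40,35,0],[0,-40,35,0],[0,-40,35,0],[0,-20,25,0],[0,0,0,0]]]}}

```text
t: 2.15
tcp_pos: [0.5833, 0.1947, 0.2042]
tool_rot: [0.002, 0.706, -0.002, 0.708]
force: [-0.8, -0.3, -0.2]
finger_gap: 1.0
```

Run:
```python
from h import *
s=status.sense(); print(s["t"],s["tcp_pos"],s["q"],R.from_quat(s["tool_rot"]).as_matrix().round(4))
c,im=shot("wrist","w1")
b=im.copy()
for n,p in dict(tam=(.5984,.1753,.091),lev=(.6185,.2945,.034),pot=(.667,.0544,.067)).items():
    q=proj(c,p); print(n,q.round(1)); cv2.drawMarker(b,tuple(int(x) for x in q),(0,255,0),0,10)
cv2.imwrite("pics/w1m.png",b)
```

```text
2.15 [0.58333577 0.19466528 0.20423469] [ 1.41229014e-01  5.13043366e-01  1.46135041e+00 -1.28956581e-03
  1.16441018e+00  1.47476737e-01] [[ 2.9e-03  5.7e-03  1.0e+00]
 [-8.0e-04  1.0e+00 -5.7e-03]
 [-1.0e+00 -8.0e-04  2.9e-03]]
tam [270.9 196.1]
lev [286.4  84.4]
pot [320.9 276.6]
```

View pics/w1m.png

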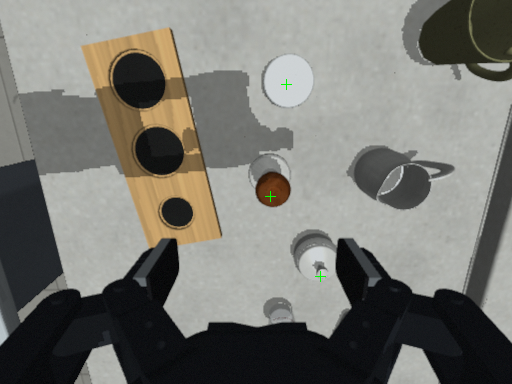

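The picture shows the tamper knob at (273,189), leveller top at (289,81) and pot knob at (320,266). The arm was still settling, so I'll let it stand and then measure by colour.

Emit:
{"op": "arm_command", "data": {"series": [[[0,0,0,0],[0,0,0,0],[0,0,0,0]]]}}

```text
t: 2.5
tcp_pos: [0.5782, 0.1995, 0.2045]
tool_rot: [-0.001, 0.707, 0.001, 0.707]
force: [-0.7, 0.5, 0.2]
finger_gap: 0.998
```

```bash
cat >> h.py <<'E'
def blobs(m,amin=100):
    for k in cv2.findContours(m.astype(np.uint8),cv2.RETR_EXTERNAL,cv2.CHAIN_APPROX_NONE)[0]:
        if cv2.contourArea(k)>amin and len(k)>5:
            x,y,w,h=cv2.boundingRect(k)
            if x>0 and y>0 and x+w<512 and y+h<384: yield cv2.fitEllipse(cv2.convexHull(k))
E
python3 - <<'E'
from h import *
s=status.sense(); print(s["t"],s["tcp_pos"],s["qd"].round(3))
c,im=shot("wrist","w2")
for n,p in dict(tam=(.5984,.1753,.091),lev=(.6185,.2945,.034),pot=(.667,.0544,.067)).items(): print(n,proj(c,p).round(1))
hsv=cv2.cvtColor(im,cv2.COLOR_BGR2HSV)
b=im.astype(int)
m=(b[...,2]>b[...,0]*2)&(hsv[...,1]>130); m[:, :225]=0
for e in blobs(m): print("brown",np.round(e[0],1),np.round(e[1],1),ray(c,*e[0],.075).round(4))
m=(im.min(2)>165); m[240:]=0
for e in blobs(m): print("white",np.round(e[0],1),np.round(e[1],1),ray(c,*e[0],.034).round(4))
m=(im.max(2)<40); m[240:]=0; m[:,220:]=0
for e in blobs(m): print("well",np.round(e[0],1),np.round(e[1],1),ray(c,*e[0],.007).round(4))
E
```

```text
2.5 [0.57821024 0.19949594 0.20454162] [-0.     0.    -0.006 -0.001 -0.002 -0.001]
tam [275.6 200.3]
lev [291.7  89.1]
pot [324.1 280.2]
brown [277.1 193.1] [33.2 33.8] [0.6011 0.1786 0.075 ]
white [ 96.3 210.7] [ 88.9 118.6] [0.3603 0.1399 0.034 ]
white [285.6 170.7] [ 9.2 29.1] [0.6146 0.1958 0.034 ]
white [288.7 151.8] [34.3 52.7] [0.6176 0.2201 0.034 ]
well [180.9 214.1] [26.7 30.3] [0.4662 0.124  0.007 ]
well [163.9 153.4] [44.2 49. ] [0.4503 0.2133 0.007 ]
well [144.5  83.8] [48.7 55.9] [0.4347 0.3021 0.007 ]
```

Both views agree within about 1 mm for the wells, and for the tamper when its knob is taken at 75 mm. Now I'll grasp the tamper.

Emit:
{"op": "arm_command", "data": {"series": [[[0,-21,23,0],[30,0,0,0],[40,0,0,0],[40,0,0,0],[30,0,0,0],[12,0,0,0],[0,0,0,0],[0,0,0,0]]]}}

```text
t: 3.35
tcp_pos: [0.6033, 0.1778, 0.0537]
tool_rot: [0.0, 0.706, 0.0, 0.708]
force: [1.2, -0.2, -0.3]
finger_gap: 1.0
```

Emit:
{"op": "arm_command", "data": {"series": [[[0,0,0,0],[0,0,0,0],[0,0,0,0],[0,0,0,0],[0,0,0,0],[0,0,0,0],[0,0,0,0]]], "jaw": 0, "force": 50}}

```text
t: 4.05
tcp_pos: [0.6018, 0.1774, 0.0539]
tool_rot: [0.0, 0.707, -0.0, 0.707]
force: [-2.0, 0.1, 6.7]
finger_gap: 0.389
```

Emit:
{"op": "arm_command", "data": {"series": [[[0,0,0,0],[0,0,0,0],[-10,0,0,0],[-20,0,0,0],[-20,0,0,0],[0,0,0,0],[0,0,0,0],[0,0,0,0]]]}}

```text
t: 4.85
tcp_pos: [0.6011, 0.1771, 0.1012]
tool_rot: [0.0, 0.708, -0.0, 0.706]
force: [0.4, -0.3, -5.5]
finger_gap: 0.385
```

Run:
```python
from h import *
c,im=shot("scene","s1"); crop(im,130,100,330,250,4,"s1c")
```

```text
(no output)
```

View pics/s1c.png

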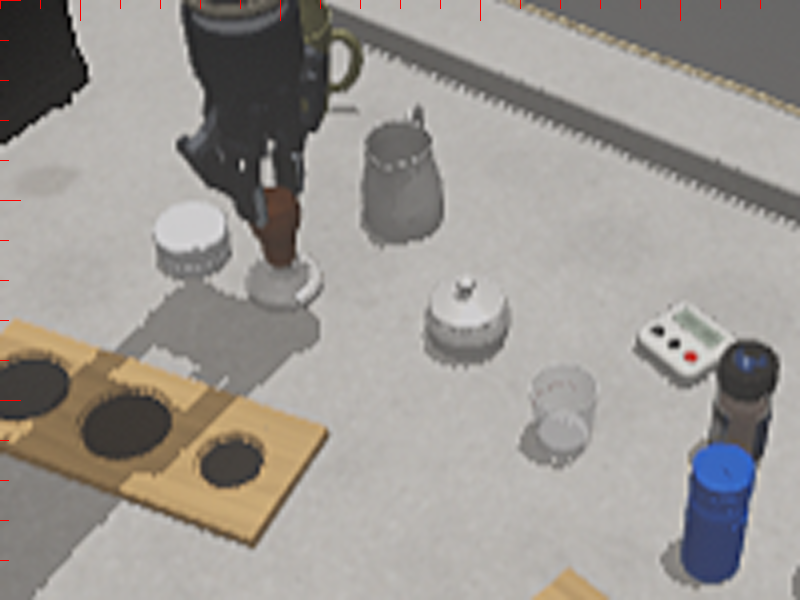

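The tamper is lifted and hangs upright, and the wrist reads its weight. Next, carry it to the middle well.

Emit:
{"op": "arm_command", "data": {"series": [[[0,5,-25,0],[0,10,-42,0],[0,10,-42,0],[0,8,-32,0],[0,2,-10,0],[0,0,0,0],[0,0,0,0],[0,0,0,0],[0,0,0,0]]]}}

```text
t: 5.8
tcp_pos: [0.4532, 0.2121, 0.1025]
tool_rot: [0.001, 0.707, -0.0, 0.708]
force: [-0.3, 0.1, -4.1]
finger_gap: 0.387
```

Emit:
{"op": "arm_command", "data": {"series": [[[15,0,0,0],[12,0,0,0],[0,0,0,0],[0,0,0,0],[0,0,0,0]]]}}

```text
t: 6.3
tcp_pos: [0.4518, 0.2124, 0.0757]
tool_rot: [0.0, 0.707, -0.0, 0.707]
force: [-0.2, -0.7, -4.5]
finger_gap: 0.385
```

Run:
```python
from h import *
s=status.sense(); print(s["tcp_pos"],s["force"])
c,im=shot("scene","s2"); crop(im,100,110,300,260,4,"s2c"); print(proj(c,(.4503,.2127,.012)))
```

```text
[0.45183357 0.21241422 0.0757428 ] [-0.17798727 -0.68872207 -4.45777559]
[160.19046988 205.06756339]
```

View pics/s2c.png

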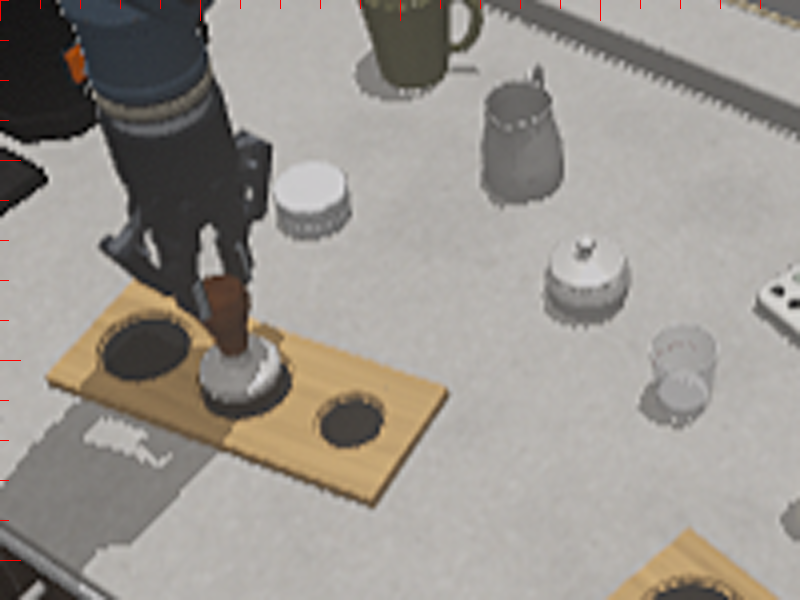

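The foot hangs over the middle well at about (160,202). Lowering.

Emit:
{"op": "arm_command", "data": {"series": [[[8,0,-1,0],[5,0,0,0],[2,0,0,0],[0,0,0,0],[0,0,0,0],[0,0,0,0]]]}}

```text
t: 6.95
tcp_pos: [0.4499, 0.2124, 0.0609]
tool_rot: [0.0, 0.707, -0.0, 0.707]
force: [-3.4, -0.2, 6.3]
finger_gap: 0.389
```

Emit:
{"op": "arm_command", "data": {"series": [[[0,0,0,0],[0,0,0,0],[0,0,0,0],[0,0,0,0],[0,0,0,0],[-10,0,0,0],[-30,0,0,0],[-40,0,0,0],[-40,0,0,0],[-20,0,0,0]]], "jaw": 100}}

```text
t: 7.95
tcp_pos: [0.452, 0.2128, 0.2046]
tool_rot: [0.001, 0.705, 0.0, 0.709]
force: [0.8, 0.5, -0.8]
finger_gap: 1.001
```

Emit:
{"op": "arm_command", "data": {"series": [[[0,15,30,0],[0,20,40,0],[0,20,40,0],[0,20,40,0],[0,7,18,0],[0,0,0,0],[0,0,0,0],[0,0,0,0],[0,0,0,0]]]}}

```text
t: 8.85
tcp_pos: [0.6171, 0.2939, 0.2009]
tool_rot: [0.0, 0.707, -0.0, 0.707]
force: [-0.8, 0.9, -0.3]
finger_gap: 1.0
```

Run:
```python
from h import *
s=status.sense(); print(s["t"],s["tcp_pos"])
c,im=shot("wrist","w3")
print("pred",proj(c,(.6185,.2945,.034)))
b=im.copy(); crop(b,60,40,400,290,2,"w3c")
for th in (150,165,180):
  m=(im.min(2)>th)
  for e in blobs(m,400): print(th,np.round(e[0],1),np.round(e[1],1),ray(c,*e[0],.034).round(4))
```

```text
8.85 [0.61714685 0.29386084 0.20092267]
pred [258.54734591 167.87357174]
150 [ 72.5 243.8] [106.  114.7] [0.3594 0.1865 0.034 ]
150 [176.8 133.2] [ 56.1 105.3] [0.5183 0.338  0.034 ]
165 [ 73.4 244.2] [ 93.8 115.8] [0.3605 0.186  0.034 ]
165 [173.2 134.5] [ 54.9 119.6] [0.5137 0.3364 0.034 ]
180 [262.8 171.3] [28.2 41.8] [0.6239 0.29   0.034 ]
```

View pics/w3c.png

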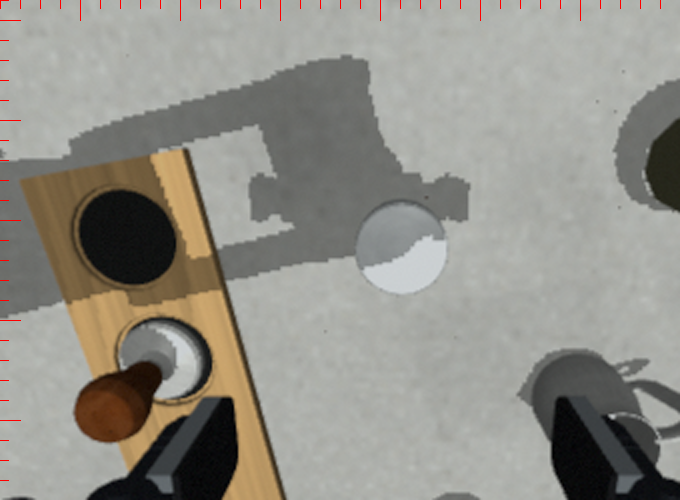

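The tamper stands in its middle well and the leveller disc is centred at about (261,164.5). Next is the low grasp across its rim.

Emit:
{"op": "arm_command", "data": {"series": [[[20,3,3,0],[40,0,0,0],[40,0,0,0],[40,0,0,0],[30,0,0,0],[15,0,0,0],[6,0,0,0],[3,0,0,0],[0,0,0,0],[0,0,0,0]]]}}

```text
t: 9.9
tcp_pos: [0.6227, 0.2977, 0.0084]
tool_rot: [0.0, 0.706, 0.0, 0.708]
force: [-0.6, 0.0, 0.4]
finger_gap: 1.001
```

Emit:
{"op": "arm_command", "data": {"series": [[[0,0,0,0],[0,0,0,0],[0,0,0,0],[0,0,0,0],[0,0,0,0],[0,0,0,0]]], "jaw": 0, "force": 50}}

```text
t: 10.5
tcp_pos: [0.6217, 0.2975, 0.0074]
tool_rot: [0.0, 0.707, -0.0, 0.707]
force: [-1.1, 0.1, 4.4]
finger_gap: -0.0
```

Emit:
{"op": "arm_command", "data": {"series": [[[-10,0,0,0],[-25,0,0,0],[-20,0,0,0],[0,0,0,0],[0,0,0,0],[0,0,0,0]]]}}

```text
t: 11.1
tcp_pos: [0.6204, 0.2969, 0.0603]
tool_rot: [-0.0, 0.708, -0.0, 0.706]
force: [0.4, -0.7, -0.4]
finger_gap: 0.003
```

Run:
```python
from h import *
s=status.sense(); print(s["t"],s["tcp_pos"])
c,im=shot("wrist","w4")
im2=cv2.imread("pics/w4.png"); a,im=shot("top","t4"); 
crop(im2,150,60,360,300,2,"a"); crop(im,100,150,240,290,3,"b")
A=cv2.imread("pics/a.png"); B=cv2.imread("pics/b.png"); B=cv2.resize(B,(480,480)); cv2.imwrite("pics/w4c.png",np.hstack([A,B]))
```

```text
11.1 [0.62036252 0.296924   0.06028135]
```

View pics/w4c.png

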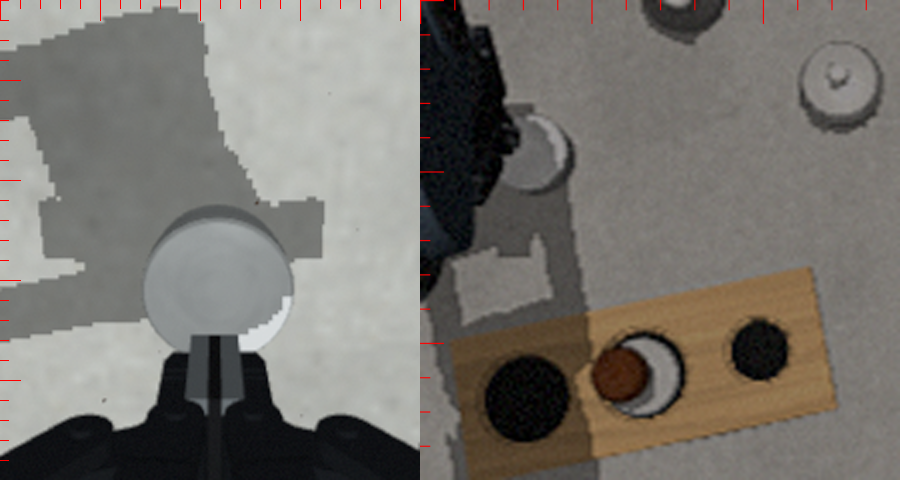

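The jaws closed to zero and the leveller was not gripped. It now stands on the table ahead of the fingers (wrist pixel about (259,205)). I'll measure it again.

Run:
```python
from h import *
im=cv2.imread("pics/w4.png"); c=cam("wrist"); t=cam("top")
print("wrist top-face centre",ray(c,150+218/2,60+290/2,.034).round(4))
print("left/right edges",ray(c,150+144/2,60+290/2,.034).round(4),ray(c,150+293/2,60+290/2,.034).round(4))
k=480/140
print("top: right edge",ray(t,100+(570-420)/k,150+150/k,.034).round(4),"bottom",ray(t,100+(533-420)/k,150+190/k,.034).round(4))
im=cv2.imread("pics/t4.png"); o=cv2.imread("pics/top0.png")
A=[cv2.resize(cv2.convertScaleAbs(i,alpha=1.8)[170:220,110:170],None,fx=6,fy=6,interpolation=2) for i in (o,im)]
cv2.imwrite("pics/cmp.png",np.hstack(A))
```

```text
wrist top-face centre [0.6214 0.2999 0.034 ]
left/right edges [0.5928 0.2999 0.034 ] [0.6503 0.2999 0.034 ]
top: right edge [0.6202 0.2637 0.034 ] bottom [0.5899 0.2912 0.034 ]
```

View pics/cmp.png

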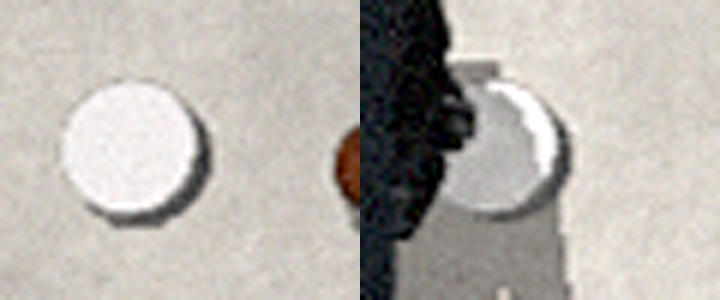

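The leveller is still on the table at (0.6214, 0.2999), so it was not carried off. I'll retry centred on it, a little lower, watching the jaw as it closes.

Emit:
{"op": "arm_command", "data": {"series": [[[-5,3,1,0],[0,0,0,0],[0,0,0,0],[0,0,0,0],[0,0,0,0],[0,0,0,0]]], "jaw": 100}}

```text
t: 11.8
tcp_pos: [0.6223, 0.3002, 0.0665]
tool_rot: [0.0, 0.707, -0.0, 0.707]
force: [0.9, -0.1, -0.5]
finger_gap: 0.991
```

Emit:
{"op": "arm_command", "data": {"series": [[[20,0,0,0],[25,0,0,0],[12,0,0,0],[3,0,0,0],[0,0,0,0],[0,0,0,0],[0,0,0,0]]]}}

```text
t: 12.5
tcp_pos: [0.6233, 0.3006, 0.0078]
tool_rot: [0.0, 0.706, 0.0, 0.708]
force: [-0.4, 0.0, -0.4]
finger_gap: 1.002
```

Emit:
{"op": "arm_command", "data": {"series": [[[0,0,0,0],[0,0,0,0],[0,0,0,0]]], "jaw": 60, "force": 60}}

```text
t: 12.8
tcp_pos: [0.6225, 0.3004, 0.0069]
tool_rot: [0.0, 0.707, -0.0, 0.707]
force: [0.5, 0.3, -0.1]
finger_gap: 0.598
```

Run:
```python
from h import *
s=status.sense(); print(s["t"],s["tcp_pos"],s["finger_gap"],s["force"])
c,im2=shot("wrist","w5"); a,im=shot("scene","s5"); 
A=cv2.resize(im2[100:340,130:380],None,fx=1.6,fy=1.6,interpolation=2); B=cv2.resize(cv2.convertScaleAbs(im[110:194,130:220],alpha=1.8),(400,384),interpolation=2); cv2.imwrite("pics/w5c.png",np.hstack([A,B]))
```

```text
12.8 [0.62252175 0.30036053 0.00686865] 0.5984902313479604 [ 0.52234614  0.28911078 -0.06421513]
```

View pics/w5c.png

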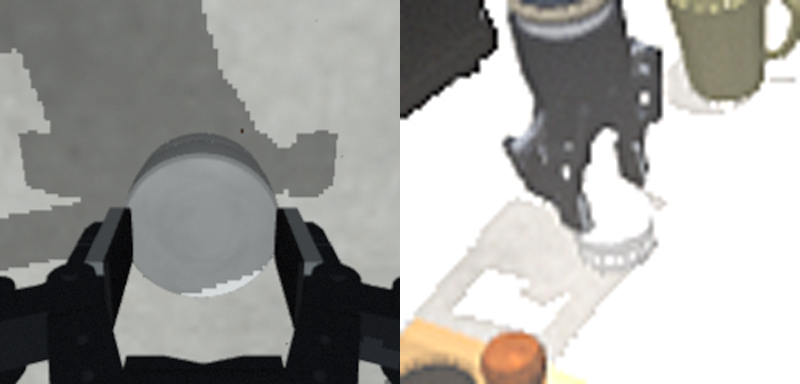

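Emit:
{"op": "arm_command", "data": {"series": [[[0,0,0,0],[0,0,0,0],[0,0,0,0]]], "jaw": 45}}

```text
t: 13.2
tcp_pos: [0.6223, 0.3003, 0.0064]
tool_rot: [0.0, 0.707, -0.0, 0.707]
force: [0.1, 0.5, 0.2]
finger_gap: 0.454
```

Run:
```python
from h import *
s=status.sense(); print(s["t"],s["tcp_pos"],s["finger_gap"],s["force"])
c,im2=shot("wrist","w6"); a,im=shot("scene","s6")
for z in (-.02,.02):
  for x in (0,-.019,-.04): print(z,x,proj(c,s["tcp_pos"]+R.from_quat(s["tool_rot"]).apply([x,0,z])).round(0))
print(proj(c,(.6214,.2999,.034)))
A=cv2.resize(im2[100:340,130:380],None,fx=1.6,fy=1.6,interpolation=2); B=cv2.resize(cv2.convertScaleAbs(im[110:194,130:220],alpha=1.2),(400,384),interpolation=2); cv2.imwrite("pics/w6c.png",np.hstack([A,B]))
```

```text
13.2 [0.62232875 0.30026212 0.00643693] 0.45356765374999275 [0.12700853 0.47701566 0.16723544]
-0.02 0 [228. 222.]
-0.02 -0.019 [225. 235.]
-0.02 -0.04 [221. 253.]
0.02 0 [287. 222.]
0.02 -0.019 [290. 235.]
0.02 -0.04 [295. 253.]
[256.2117693  242.26285873]
```

View pics/w6c.png

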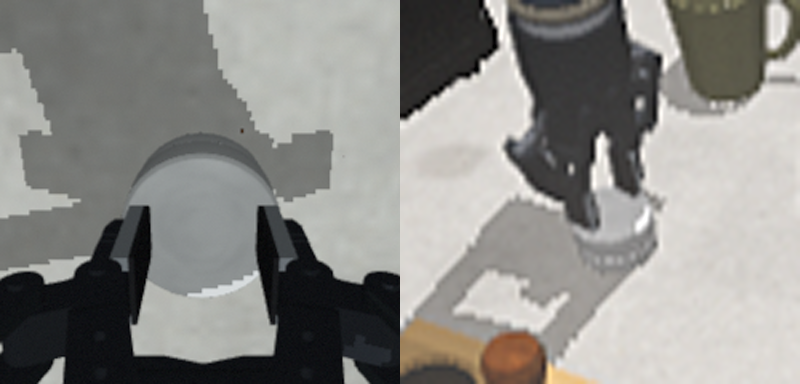

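The view shows the fingertips over the disc's top face, not beside it. They end at about row 229, roughly 25 mm shorter than the nominal TCP suggests. I'll check that against the free-finger pictures.

Run:
```python
from h import *
p=camera_params("wrist"); f=192/np.tan(np.radians(p["fovy"]/2)); c=(f,p["cx"],p["cy"],p["mount"])
for z in (0,.0425):
  for x in (0,-.013,-.02,-.03,-.04): print("z",z,"x",x,[proj(c,(x,y,z)).round(0).tolist() for y in (.011,0,-.011)])
print("open: tip corner seen ~ (345,240) inner; shut: row ~227, cols 242.5-270")
```

```text
z 0 x 0 [[258.0, 207.0], [258.0, 222.0], [258.0, 237.0]]
z 0 x -0.013 [[258.0, 215.0], [258.0, 231.0], [258.0, 246.0]]
z 0 x -0.02 [[258.0, 219.0], [258.0, 236.0], [258.0, 252.0]]
z 0 x -0.03 [[258.0, 226.0], [258.0, 244.0], [258.0, 260.0]]
z 0 x -0.04 [[258.0, 234.0], [258.0, 253.0], [258.0, 270.0]]
z 0.0425 x 0 [[321.0, 207.0], [320.0, 222.0], [319.0, 237.0]]
z 0.0425 x -0.013 [[326.0, 215.0], [324.0, 231.0], [323.0, 246.0]]
z 0.0425 x -0.02 [[328.0, 219.0], [327.0, 236.0], [326.0, 252.0]]
z 0.0425 x -0.03 [[333.0, 226.0], [331.0, 244.0], [330.0, 260.0]]
z 0.0425 x -0.04 [[338.0, 234.0], [336.0, 253.0], [334.0, 270.0]]
open: tip corner seen ~ (345,240) inner; shut: row ~227, cols 242.5-270
```

Emit:
{"op": "arm_command", "data": {"series": [[[-5,0,0,0],[-5,0,0,0],[0,0,0,0],[0,0,0,0],[0,0,0,0]]], "jaw": 100}}

```text
t: 13.8
tcp_pos: [0.6223, 0.3003, 0.0166]
tool_rot: [0.0, 0.707, -0.0, 0.707]
force: [0.3, 0.3, -0.0]
finger_gap: 1.001
```

The tips really do sit about 28 mm behind the reported TCP (shut) and about 42 mm behind it when open. The overlap with the disc confirms this, so I'll descend further, watching the force.

Emit:
{"op": "arm_command", "data": {"series": [[[15,0,0,0],[12,0,0,0],[0,0,0,0],[0,0,0,0],[0,0,0,0]]]}}

```text
t: 14.3
tcp_pos: [0.6225, 0.3004, -0.0107]
tool_rot: [0.0, 0.707, -0.0, 0.707]
force: [0.5, -0.2, -0.1]
finger_gap: 0.997
```

Emit:
{"op": "arm_command", "data": {"series": [[[6,0,0,0],[5,0,0,0],[0,0,0,0],[0,0,0,0],[0,0,0,0]]]}}

```text
t: 14.8
tcp_pos: [0.6225, 0.3003, -0.0214]
tool_rot: [0.0, 0.707, -0.0, 0.707]
force: [0.6, -0.7, 0.1]
finger_gap: 1.002
```

Emit:
{"op": "arm_command", "data": {"series": [[[0,0,0,0],[0,0,0,0],[0,0,0,0],[0,0,0,0],[0,0,0,0],[0,0,0,0]]], "jaw": 40, "force": 60}}

```text
t: 15.4
tcp_pos: [0.6229, 0.3005, -0.0208]
tool_rot: [0.0, 0.707, -0.0, 0.707]
force: [-0.5, -0.1, 5.3]
finger_gap: 0.686
```

Gripped: jaw stopped at 0.686. Next, lift and carry it to the large end well.

Emit:
{"op": "arm_command", "data": {"series": [[[-5,0,0,0],[-15,0,0,0],[-20,0,0,0],[0,0,0,0],[0,0,0,0],[0,0,0,0]]], "jaw": 0}}

```text
t: 16.0
tcp_pos: [0.6214, 0.3, 0.0176]
tool_rot: [-0.0, 0.708, -0.0, 0.706]
force: [0.2, -0.1, -3.0]
finger_gap: 0.683
```

Emit:
{"op": "arm_command", "data": {"series": [[[0,1,-25,0],[0,0,-40,0],[0,0,-40,0],[0,0,-40,0],[0,0,-30,0],[0,0,-13,0],[0,0,0,0],[0,0,0,0],[0,0,0,0]]]}}

```text
t: 16.9
tcp_pos: [0.4375, 0.3019, 0.0187]
tool_rot: [0.001, 0.706, 0.0, 0.708]
force: [0.1, 0.8, -2.0]
finger_gap: 0.681
```

Run:
```python
from h import *
s=status.sense(); print(s["t"],s["tcp_pos"],s["finger_gap"],s["force"])
c,im2=shot("wrist","w7"); a,im=shot("scene","s7")
A=cv2.resize(im2[100:340,130:380],None,fx=1.6,fy=1.6,interpolation=2); B=cv2.resize(cv2.convertScaleAbs(im[140:224,100:190],alpha=1.2),(400,384),interpolation=2); cv2.imwrite("pics/w7c.png",np.hstack([A,B]))
```

```text
16.9 [0.43751017 0.30194709 0.01865576] 0.6809218169129612 [ 0.13620519  0.8474503  -2.02609684]
```

View pics/w7c.png

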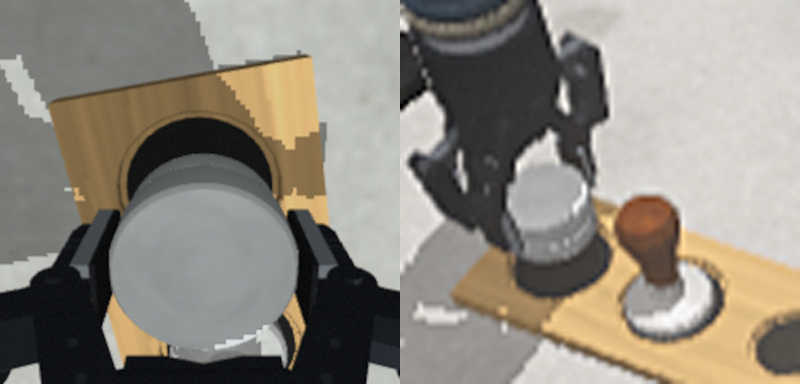

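The leveller is held level over the large end well, and the tamper stands upright in its own. Lowering.

Emit:
{"op": "arm_command", "data": {"series": [[[12,0,-1,0],[12,0,0,0],[3,0,0,0],[0,0,0,0],[0,0,0,0],[0,0,0,0]]]}}

```text
t: 17.6
tcp_pos: [0.4336, 0.3015, -0.0084]
tool_rot: [0.0, 0.707, -0.0, 0.707]
force: [0.0, -0.7, -2.9]
finger_gap: 0.685
```

Emit:
{"op": "arm_command", "data": {"series": [[[3,0,0,0],[3,0,0,0],[1,0,0,0],[0,0,0,0],[0,0,0,0],[0,0,0,0]]]}}

```text
t: 18.2
tcp_pos: [0.4338, 0.3016, -0.0139]
tool_rot: [0.0, 0.707, 0.0, 0.708]
force: [-1.5, -0.1, 10.3]
finger_gap: 0.683
```

Emit:
{"op": "arm_command", "data": {"series": [[[0,0,0,0],[0,0,0,0],[0,0,0,0],[0,0,0,0],[-10,0,0,0],[-30,0,0,0],[-40,0,0,0],[-40,0,0,0],[-30,0,0,0],[-10,0,0,0]]], "jaw": 100}}

```text
t: 19.2
tcp_pos: [0.4352, 0.3023, 0.1483]
tool_rot: [0.001, 0.705, 0.001, 0.709]
force: [0.3, 0.1, -0.4]
finger_gap: 0.996
```

Emit:
{"op": "arm_command", "data": {"series": [[[0,-25,12,0],[0,-38,19,0],[0,-38,19,0],[0,-38,19,0],[0,-38,19,0],[0,-38,19,0],[0,-38,19,0],[0,-38,19,0],[0,-38,19,0],[0,-24,12,0]]]}}

```text
t: 20.2
tcp_pos: [0.61, -0.0548, 0.1435]
tool_rot: [0.001, 0.707, -0.001, 0.707]
force: [0.2, -0.5, 0.9]
finger_gap: 1.001
```

Emit:
{"op": "arm_command", "data": {"series": [[[0,0,0,0],[0,0,0,0],[0,0,0,0]]]}}

```text
t: 20.5
tcp_pos: [0.6078, -0.0505, 0.1437]
tool_rot: [0.0, 0.708, 0.0, 0.706]
force: [-0.2, 0.9, 0.6]
finger_gap: 1.003
```

Run:
```python
from h import *
s=status.sense(); print(s["t"],s["tcp_pos"])
c,im=shot("wrist","w8"); t,imt=shot("top","t8")
print("glass rim pred",proj(c,(.6186,-.0634,.061)),"pot knob",proj(c,(.667,.0544,.067)))
crop(cv2.convertScaleAbs(im,alpha=1.3),80,20,440,300,1,"a"); crop(cv2.convertScaleAbs(imt,alpha=1.5),110,180,290,290,2,"b")
A=cv2.imread("pics/a.png"); A=cv2.resize(im[20:300,120:400],None,fx=2,fy=2,interpolation=2); B=cv2.resize(cv2.convertScaleAbs(imt[180:290,110:210],alpha=1.6),(509,560),interpolation=2)[:, :240]
cv2.imwrite("pics/w8c.png",A)
```

```text
20.5 [ 0.60783518 -0.05047755  0.14371849]
glass rim pred [268.56841883 200.06713745] pot knob [328.292923    70.03483897]
```

View pics/w8c.png

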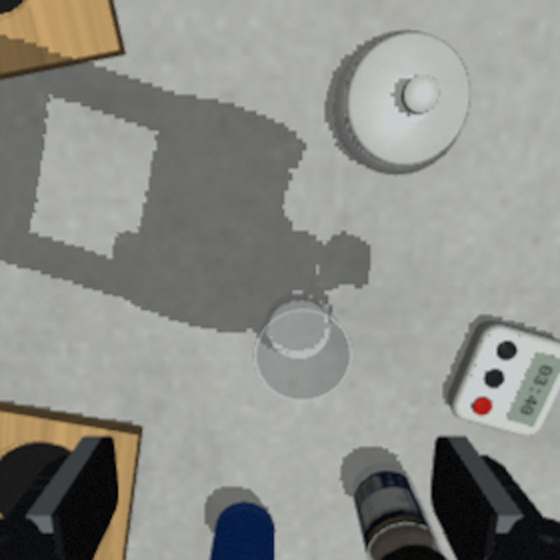

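The glass rim circle is centred at wrist px (271,195.5) and its foot at (269,185). The pot knob is at (330.5,67.5).

Run:
```python
from h import *
c=cam("wrist")
print("rim",ray(c,271,195.5,.061),"foot",ray(c,269,185,.003),"knob",ray(c,330.5,67.5,.067),"knob.060",ray(c,330.5,67.5,.060))
```

```text
rim [ 0.62146057 -0.05857383  0.061     ] foot [ 0.62194061 -0.06464298  0.003     ] knob [0.66921563 0.05667291 0.067     ] knob.060 [0.67095027 0.05754736 0.06      ]
```

Emit:
{"op": "arm_command", "data": {"series": [[[20,-10,13,0],[40,0,0,0],[40,0,0,0],[35,0,0,0],[15,0,0,0],[5,0,0,0],[0,0,0,0],[0,0,0,0],[0,0,0,0]]]}}

```text
t: 21.5
tcp_pos: [0.6237, -0.062, -0.0085]
tool_rot: [-0.0, 0.706, -0.0, 0.708]
force: [-0.3, -0.6, -0.4]
finger_gap: 1.0
```

Emit:
{"op": "arm_command", "data": {"series": [[[0,0,0,0],[0,0,0,0],[0,0,0,0],[0,0,0,0],[0,0,0,0],[0,0,0,0],[0,0,0,0]]], "jaw": 0, "force": 25}}

```text
t: 22.2
tcp_pos: [0.6225, -0.0618, -0.0097]
tool_rot: [0.0, 0.707, -0.0, 0.707]
force: [-1.0, 0.6, 6.3]
finger_gap: 0.55
```

Emit:
{"op": "arm_command", "data": {"series": [[[-5,0,0,0],[-15,0,0,0],[-20,0,0,0],[0,0,0,0],[0,0,0,0],[0,0,0,0]]]}}

```text
t: 22.8
tcp_pos: [0.6216, -0.0615, 0.0289]
tool_rot: [0.0, 0.708, -0.0, 0.707]
force: [-0.7, -0.9, -1.5]
finger_gap: 0.549
```

Emit:
{"op": "arm_command", "data": {"series": [[[0,17,-15,0],[0,30,-25,0],[0,32,-27,0],[0,32,-27,0],[0,32,-26,0],[0,27,-22,0],[0,15,-13,0],[0,0,0,0],[0,0,0,0],[0,0,0,0]]]}}

```text
t: 23.8
tcp_pos: [0.4687, 0.1228, 0.0293]
tool_rot: [0.0, 0.707, -0.0, 0.708]
force: [0.4, 0.1, -1.1]
finger_gap: 0.545
```

Emit:
{"op": "arm_command", "data": {"series": [[[10,0,0,0],[10,0,0,0],[5,0,0,0],[0,0,0,0],[0,0,0,0],[0,0,0,0]]]}}

```text
t: 24.4
tcp_pos: [0.4675, 0.1233, 0.0046]
tool_rot: [0.0, 0.707, -0.0, 0.707]
force: [0.1, -0.5, -1.7]
finger_gap: 0.546
```

Run:
```python
from h import *
s=status.sense(); print(s["t"],s["tcp_pos"],s["finger_gap"],s["force"])
```

```text
24.4 [0.46748465 0.12332809 0.00456938] 0.5464080060117358 [ 0.0771966  -0.45011969 -1.65663257]
```

Emit:
{"op": "arm_command", "data": {"series": [[[4,0,-1,0],[3,0,0,0],[1,0,0,0],[0,0,0,0],[0,0,0,0],[0,0,0,0]]]}}

```text
t: 25.0
tcp_pos: [0.4662, 0.1234, -0.0028]
tool_rot: [0.0, 0.707, -0.0, 0.707]
force: [-1.8, -0.7, 6.7]
finger_gap: 0.545
```

Emit:
{"op": "arm_command", "data": {"series": [[[0,0,0,0],[0,0,0,0],[0,0,0,0],[0,0,0,0],[-10,0,0,0],[-30,0,0,0],[-40,0,0,0],[-40,0,0,0],[-20,0,0,0],[0,0,0,0]]], "jaw": 75}}

```text
t: 26.0
tcp_pos: [0.4686, 0.1235, 0.1401]
tool_rot: [0.0, 0.704, 0.0, 0.71]
force: [-0.1, 0.5, 0.3]
finger_gap: 0.752
```

Emit:
{"op": "arm_command", "data": {"series": [[[0,-7,23,0],[0,-13,40,0],[0,-13,40,0],[0,-13,40,0],[0,-13,38,0],[0,-8,22,0],[0,0,0,0],[0,0,0,0],[0,0,0,0]]]}}

```text
t: 26.9
tcp_pos: [0.6671, 0.0569, 0.1355]
tool_rot: [0.0, 0.708, 0.0, 0.706]
force: [1.0, -0.2, -0.4]
finger_gap: 0.747
```

Run:
```python
from h import *
s=status.sense(); print(s["t"],s["tcp_pos"],s["finger_gap"])
c,im=shot("wrist","w9"); print("knob pred",proj(c,(.669,.056,.067)))
# knob: bright small round patch near prediction
g=cv2.cvtColor(im,cv2.COLOR_BGR2GRAY); u,v=proj(c,(.669,.056,.067)).astype(int)
r=g[v-60:v+50,u-60:u+60]
h=cv2.HoughCircles(cv2.medianBlur(g,3)[v-60:v+50,u-60:u+60],cv2.HOUGH_GRADIENT,1,20,param1=80,param2=14,minRadius=6,maxRadius=45)
for x,y,q in ([] if h is None else h[0][:6]): print(x+u-60,y+v-60,q,ray(c,x+u-60,y+v-60,.067).round(4),ray(c,x+u-60,y+v-60,.036).round(4))
```

```text
26.9 [0.66706295 0.0569344  0.13552772] 0.7470726769877758
knob pred [259.87227183 192.88942363]
260.5 178.5 30.5 [0.6695 0.0698 0.067 ] [0.6698 0.0616 0.036 ]
```

Emit:
{"op": "arm_command", "data": {"series": [[[20,0,2,0],[35,0,0,0],[35,0,0,0],[15,0,0,0],[6,0,0,0],[3,0,0,0],[0,0,0,0],[0,0,0,0],[0,0,0,0]]]}}

```text
t: 27.85
tcp_pos: [0.6723, 0.0562, 0.024]
tool_rot: [0.0, 0.706, -0.0, 0.708]
force: [-0.5, -0.8, -0.5]
finger_gap: 0.746
```

Emit:
{"op": "arm_command", "data": {"series": [[[0,0,0,0],[0,0,0,0],[0,0,0,0],[0,0,0,0],[0,0,0,0],[0,0,0,0],[0,0,0,0]]], "jaw": 0, "force": 40}}

```text
t: 28.55
tcp_pos: [0.6711, 0.0563, 0.0226]
tool_rot: [0.0, 0.707, -0.0, 0.707]
force: [-0.8, 0.9, 3.1]
finger_gap: 0.146
```

Emit:
{"op": "arm_command", "data": {"series": [[[-5,0,0,0],[-15,0,0,0],[-20,0,0,0],[0,0,0,0],[0,0,0,0],[0,0,0,0]]]}}

```text
t: 29.15
tcp_pos: [0.6706, 0.0563, 0.0619]
tool_rot: [0.0, 0.708, -0.0, 0.707]
force: [0.2, -0.0, -2.4]
finger_gap: 0.142
```

Emit:
{"op": "arm_command", "data": {"series": [[[0,-14,-13,0],[0,-28,-26,0],[0,-30,-27,0],[0,-30,-27,0],[0,-30,-28,0],[0,-30,-28,0],[0,-30,-28,0],[0,-24,-22,0],[0,-13,-12,0],[0,0,0,0]]]}}

```text
t: 30.15
tcp_pos: [0.4583, -0.1739, 0.0619]
tool_rot: [0.002, 0.708, -0.001, 0.706]
force: [0.7, -0.3, -2.3]
finger_gap: 0.146
```

Emit:
{"op": "arm_command", "data": {"series": [[[0,0,0,0],[8,0,0,0],[10,0,0,0],[5,0,0,0],[0,0,0,0],[0,0,0,0],[0,0,0,0]]]}}

```text
t: 30.85
tcp_pos: [0.4604, -0.1726, 0.0396]
tool_rot: [-0.0, 0.707, -0.0, 0.707]
force: [-0.0, 0.7, -1.9]
finger_gap: 0.144
```

Run:
```python
from h import *
s=status.sense(); print(s["t"],s["tcp_pos"],s["finger_gap"],s["force"])
c,im=shot("wrist","w10"); a,im2=shot("scene","s10")
A=cv2.resize(im[100:340,130:380],None,fx=1.6,fy=1.6,interpolation=2); B=cv2.resize(cv2.convertScaleAbs(im2[184:334,220:376],alpha=1.3),(400,384),interpolation=2); cv2.imwrite("pics/w10c.png",np.hstack([A,B]))
```

```text
30.85 [ 0.46043797 -0.17257756  0.03955994] 0.1444626378341326 [-0.0391472   0.74825885 -1.88688918]
```

Emit:
{"op": "arm_command", "data": {"series": [[[4,-1,-1,0],[4,0,0,0],[2,0,0,0],[0,0,0,0],[0,0,0,0],[0,0,0,0]]]}}

```text
t: 31.55
tcp_pos: [0.4589, -0.1736, 0.0297]
tool_rot: [0.0, 0.707, -0.0, 0.707]
force: [-1.9, 0.9, 3.2]
finger_gap: 0.141
```

Emit:
{"op": "arm_command", "data": {"series": [[[0,0,0,0],[0,0,0,0],[0,0,0,0],[0,0,0,0],[-10,0,0,0],[-30,0,0,0],[-40,0,0,0],[-40,0,0,0],[-20,0,0,0],[0,0,0,0]]], "jaw": 75}}

```text
t: 32.55
tcp_pos: [0.4613, -0.1749, 0.1734]
tool_rot: [-0.002, 0.705, -0.002, 0.71]
force: [-0.7, -0.1, 0.1]
finger_gap: 0.749
```

Emit:
{"op": "arm_command", "data": {"series": [[[0,0,20,0],[0,0,40,0],[0,0,40,0],[0,0,40,0],[0,0,40,0],[0,0,30,0],[0,0,0,0],[0,0,0,0],[0,0,0,0],[0,0,0,0]]]}}

```text
t: 33.55
tcp_pos: [0.6677, -0.1737, 0.1692]
tool_rot: [0.001, 0.708, -0.0, 0.706]
force: [0.4, -0.5, -0.6]
finger_gap: 0.752
```

Run:
```python
from h import *
s=status.sense(); print(s["t"],s["tcp_pos"],s["finger_gap"])
c,im=shot("wrist","w11")
for n,p in dict(sh=(.6754,-.1722,.105),blue=(.5863,-.2034,.105)).items(): print(n,proj(c,p).round(1))
a,im2=shot("scene","s11")
A=cv2.resize(im[60:360,130:380],None,fx=1.6,fy=1.6,interpolation=2); B=cv2.resize(cv2.convertScaleAbs(im2[184:334,220:376],alpha=1.3),(396,480),interpolation=2); cv2.imwrite("pics/w11c.png",np.hstack([A,B]))
```

```text
33.55 [ 0.66767986 -0.17365014  0.16924169] 0.7520923954683615
sh [266.1 191.8]
blue [171.5 223.4]
```

View pics/w11c.png

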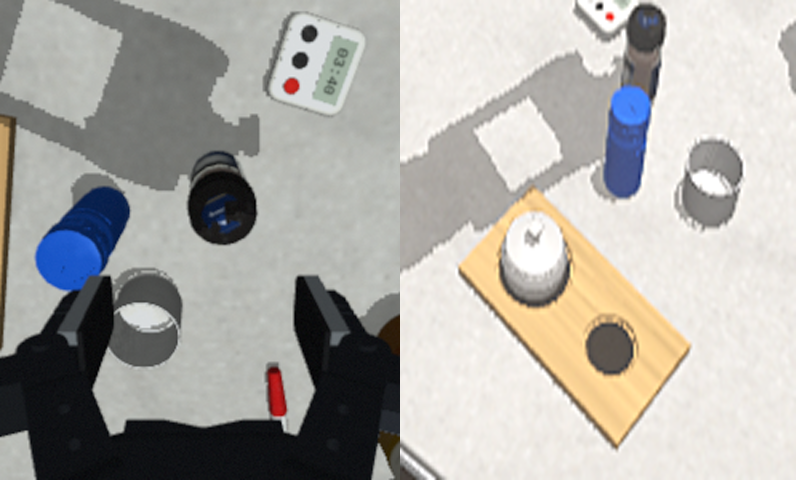

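The dark shaker's cap is centred at wrist px (269.4,190.6), clear of the blue one. The sugar pot sits in the large well. Grasping the shaker high.

Emit:
{"op": "arm_command", "data": {"series": [[[15,2,9,0],[30,0,0,0],[35,0,0,0],[30,0,0,0],[12,0,0,0],[5,0,0,0],[0,0,0,0],[0,0,0,0],[0,0,0,0]]]}}

```text
t: 34.55
tcp_pos: [0.6795, -0.1722, 0.0444]
tool_rot: [-0.0, 0.706, -0.001, 0.708]
force: [0.0, 0.0, 1.3]
finger_gap: 0.751
```

Emit:
{"op": "arm_command", "data": {"series": [[[0,0,0,0],[0,0,0,0],[0,0,0,0],[0,0,0,0],[0,0,0,0],[0,0,0,0],[0,0,0,0]]], "jaw": 0, "force": 35}}

```text
t: 35.25
tcp_pos: [0.6788, -0.1721, 0.0438]
tool_rot: [-0.0, 0.707, -0.0, 0.708]
force: [-1.8, 1.0, 6.1]
finger_gap: 0.464
```

Emit:
{"op": "arm_command", "data": {"series": [[[-5,0,0,0],[-15,0,0,0],[-20,0,0,0],[-20,0,0,0],[0,0,0,0],[0,0,0,0],[0,0,0,0]]]}}

```text
t: 35.95
tcp_pos: [0.6772, -0.1713, 0.1014]
tool_rot: [0.0, 0.708, 0.0, 0.706]
force: [0.2, 0.4, -1.6]
finger_gap: 0.469
```

Its straight path crosses the blue look-alike, so I'll lift high and pass well above.

Emit:
{"op": "arm_command", "data": {"series": [[[-20,0,0,0],[-35,0,0,0],[-25,0,0,0],[0,0,0,0],[0,0,0,0],[0,0,0,0]]]}}

```text
t: 36.55
tcp_pos: [0.6766, -0.1711, 0.1798]
tool_rot: [0.001, 0.709, 0.001, 0.705]
force: [0.5, 0.1, -1.7]
finger_gap: 0.468
```

Emit:
{"op": "arm_command", "data": {"series": [[[0,-7,-17,0],[0,-14,-35,0],[0,-16,-37,0],[0,-16,-37,0],[0,-16,-37,0],[0,-16,-37,0],[0,-10,-25,0],[0,-5,-12,0],[0,0,0,0],[0,0,0,0]]]}}

```text
t: 37.55
tcp_pos: [0.442, -0.2716, 0.1821]
tool_rot: [0.0, 0.707, -0.0, 0.707]
force: [-0.4, -0.7, -1.1]
finger_gap: 0.46
```

Emit:
{"op": "arm_command", "data": {"series": [[[0,0,0,0],[0,0,0,0],[20,0,0,0],[35,0,0,0],[30,0,0,0],[20,0,0,0],[0,0,0,0],[0,0,0,0],[0,0,0,0],[0,0,0,0]]]}}

```text
t: 38.55
tcp_pos: [0.4422, -0.2723, 0.0788]
tool_rot: [-0.001, 0.706, -0.001, 0.708]
force: [-0.4, -0.0, 0.4]
finger_gap: 0.465
```

Emit:
{"op": "arm_command", "data": {"series": [[[10,0,-1,0],[8,0,0,0],[0,0,0,0],[0,0,0,0],[0,0,0,0]]]}}

```text
t: 39.05
tcp_pos: [0.4402, -0.2717, 0.0595]
tool_rot: [0.0, 0.707, -0.0, 0.707]
force: [-0.1, 0.3, -0.2]
finger_gap: 0.465
```

Emit:
{"op": "arm_command", "data": {"series": [[[5,0,0,0],[4,0,0,0],[1,0,0,0],[0,0,0,0],[0,0,0,0],[0,0,0,0]]]}}

```text
t: 39.65
tcp_pos: [0.4403, -0.2718, 0.0507]
tool_rot: [-0.0, 0.707, -0.0, 0.707]
force: [-1.5, 1.5, 10.2]
finger_gap: 0.465
```

Emit:
{"op": "arm_command", "data": {"series": [[[0,0,0,0],[0,0,0,0],[0,0,0,0],[0,0,0,0],[0,0,0,0],[-10,0,0,0],[-35,0,0,0],[-45,0,0,0],[-45,0,0,0],[-20,0,0,0]]], "jaw": 75}}

```text
t: 40.65
tcp_pos: [0.4418, -0.273, 0.2094]
tool_rot: [-0.002, 0.705, -0.002, 0.709]
force: [0.5, 1.0, 0.1]
finger_gap: 0.752
```

Emit:
{"op": "arm_command", "data": {"series": [[[0,20,0,0],[0,40,0,0],[0,40,0,0],[0,40,0,0],[0,40,0,0],[0,40,0,0],[0,20,0,0],[0,0,0,0],[0,0,0,0],[0,0,0,0]]]}}

```text
t: 41.65
tcp_pos: [0.44, -0.0321, 0.2042]
tool_rot: [0.0, 0.707, -0.0, 0.707]
force: [0.4, -0.3, 0.5]
finger_gap: 0.749
```

Run:
```python
from h import *
s=status.sense(); print(s["t"],s["tcp_pos"],s["force"],s["finger_gap"])
a,im=shot("top","tF"); b,im2=shot("scene","sF")
A=cv2.resize(cv2.convertScaleAbs(im[120:290,100:390],alpha=1.4),(785,300*785//785),interpolation=2)
B=cv2.resize(cv2.convertScaleAbs(im2[140:330,100:370],alpha=1.25),(785,300),interpolation=2)
A=cv2.resize(cv2.convertScaleAbs(im[110:290,100:380],alpha=1.4),(400,257),interpolation=2)
P=cv2.resize(cv2.convertScaleAbs(im2[140:240,100:240],alpha=1.25),(480,343),interpolation=2)
Q=cv2.resize(cv2.convertScaleAbs(im2[190:330,230:370],alpha=1.25),(320,320),interpolation=2)
W=np.zeros((600,800,3),np.uint8); W[:257,:400]=A; W[257:600,:480]=P; W[270:590,480:]=Q
cv2.imwrite("pics/F.png",W)
```

```text
41.65 [ 0.44001247 -0.03207671  0.20416524] [ 0.39873531 -0.29875429  0.5175715 ] 0.7494891793265319
```

View pics/F.png

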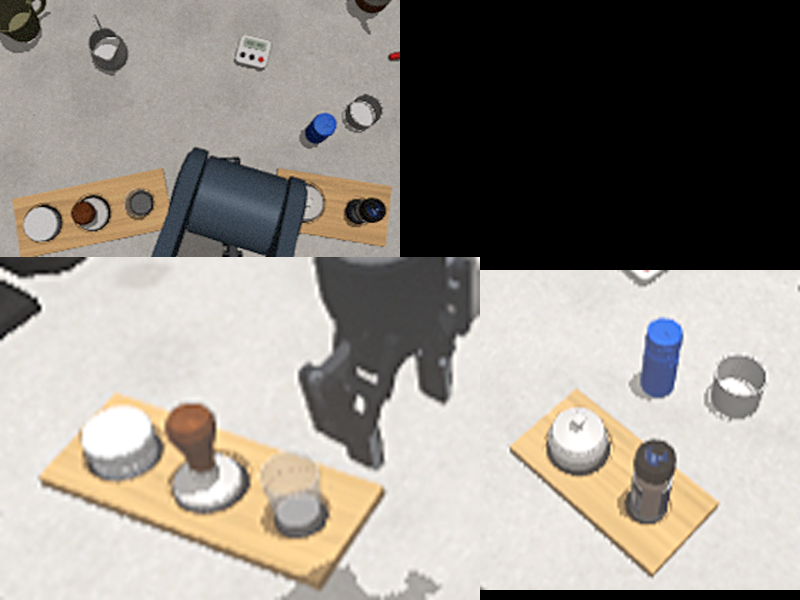

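The last picture shows all five things upright in their wells. The blue shaker, dosing cup, timer and pitcher look undisturbed, and the gripper is clear. Handing in.

Run:
```python
from h import *
a=cv2.imread("pics/top0.png").astype(int); b=cv2.imread("pics/tF.png").astype(int)
for n,(x0,y0,x1,y1) in dict(timer=(258,130,295,165),cup=(338,172,372,206),pitcher=(155,118,195,165),blue=(308,186,340,215)).items(): print(n,abs(a-b)[y0:y1,x0:x1].mean().round(2))
from station import ticket; print(ticket.sign_off())
```

```text
timer 5.09
cup 4.94
pitcher 4.86
blue 4.91
the job is handed in; nothing more can be done
None
```

Both trays are made up and the job is handed in, at about 42 s of the 139 s allowed. I placed the tamper, leveller, shot glass, sugar pot and cocoa shaker in that order.

- **Final check:** The last top and scene pictures show all five upright in their wells with the gripper clear. As each one was lowered, contact came 7 mm above its pick-up height, to within 0.2 mm, which is the well floor.
- **Left alone:** The timer, dosing cup, milk pitcher and blue look-alike differ between the first and last top pictures by the same small even amount (about 5 grey levels), so they show no sign of having moved.
- **What went wrong:** The first grip on the leveller missed. The fingers closed above its top with no visible shift of the leveller. The fingertips turned out to sit about 28 mm behind the reported TCP, which disagrees with the description. I corrected for this on the later grasps, and the second try held. The tamper had already been gripped, higher on its handle than planned, but it held and was placed correctly.

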